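# Set out the sample inspection station

## Robot

A 7-joint arm with a two-finger parallel gripper is mounted at the origin on the work surface. World frame = base frame: x ahead of the robot, y to its left, z up, the work surface at z = 0. Lengths are in mm, angles in rad, forces in N, time in s.
With the tool pointing down it reaches from about 400 to 900 mm from the base axis. Payload 5.6 kg.
Tool frame: the origin (TCP) lies midway between the tips of the shut fingers; the grasp point (between the pads) lies 19 mm behind it; z points along the fingers, y is the line along which they close (so a half turn about z gives the same grasp; the last joint's range is limited). The gripper opens to 92 mm and grips with 3 to 60 N. Pads are 20 mm wide; open, the fingers measure 128 mm over their backs; the gripper's body (75 mm by 189 mm) begins 69 mm behind the grasp point.
Start: joints at [1.241, 0.468, -0.012, 1.603, 0.006, 1.071, -0.056], TCP at [183.833, -623.47, 214.592] pointing down, gripper open.
Joint ranges: [-2.53, 2.53], [-0.31, 2.02], [-1.57, 1.55], [0.28, 2.44], [-1.29, 4.43], [0.15, 1.84], [-2.92, 2.92]. Speed limits (rad/s): [2.57, 2.57, 3.14, 3.14, 3.14, 3.14, 3.14].

## Interface

Orientations are given as a rotation vector (axis times angle).
In Python, from plant import sensors, viewer, ctrl, nets gives the robot as it stands.
- The arm moves only by the tool servo_tool, never from a script. Its argument "targets" is a list of rows, each an object with "dp": the shift along the tool's x, y, z each as a share of 0.8 m, from -1 to 1, a list of three; "yaw": the turn about the tool's z as a share of pi/2 rad, from -1 to 1. In form: [{"dp": [x, y, z], "yaw": yaw}, ...]. A call has 1 to 8 rows; each row shifts and turns the commanded pose from where the row before left it, along the tool's axes as they then stand; what a row does not reach is not made up. A row lasts 1/8 s, in which the tool goes at most 62.5 mm and 10.7 degrees, less where a joint would pass 70% of its speed; a pose out of reach is approached as far as the arm can. A call with a number of a shift or a turn outside -1 to 1 is refused whole. A call with a gripper value outside its range is refused whole. "gripper" is the opening, from -1 (shut) to 1 (fully open), set as the call begins (left out, the last holds). The fingers move at their own pace and stop on an object; "force" is the grip in N (left out, the last holds). Time passes only in rows, so rows that do not move let the fingers close. It gives the time, the measured TCP pose, the force, the opening and the grip force at its end, in the units of the state.
- sensors.read_state(): the state, without advancing time (a new reading comes with each control period).
- viewer.get_image(name): name is "scene" or "top" or "wrist"; returns the picture (420x560x3 uint8, blue, green, red); there is no depth.
- viewer.calibration(name): a dict with "vfov" (degrees; the focal length in pixels is half the picture's height over the tangent of half this angle, whatever the lens; pixels are square), "cx", "cy" (the principal point, pixels), "extrinsics" (4x4, takes a point from world to camera coordinates). Camera axes: x right, y down, z forward; pixel columns grow to the right and rows downward; lengths in mm; the calibration is good to about 2 mm. A picture is of the moment at which its call begins: read the wrist's pose just before it. calibration takes no time and is no camera call; for the wrist camera it gives the pose at the moment of the call.
- ctrl.job_done(): hands the job in; it is judged then, once.
Trained networks look in the newest picture that a camera, given by its name, has taken for a name from the list of things; names that differ only in an ending like _2 or _b are one class to them, and where a whole thing is asked for, a point or a joint stands for the part that bears it (a point fixed in the world has none). Each returns a list of dicts, best first, with "p" (0 to 1); they miss things now and then, are a little off and sometimes report something else, mostly with a low value. They report only what shows in the picture. A call takes as long as a camera call. They do not tell look-alikes from the thing itself.
- nets.regions_of(camera, label): "mask" (420x560 bool, what is visible of it) and "centre" ([column, row] in pixels, amid what is visible of it).
- nets.landmark_of(camera, label): "centre" ([column, row] in pixels: a listed point, or the origin of a listed thing).
The state is a dict: "time": time; "q": joint angles; "qvel": joint speeds; "effort": joint torques, N m; "ee_pos": TCP position; "tool_rot": TCP orientation; "contact_force": force on the tool from outside, world axes, zero at the start; "torque": the same for the moment, N m; "opening": finger opening in mm; "gripper_force": force on a finger pad.
Only numpy, scipy, OpenCV 4.12 (cv2) and the standard library are available. Lean on these libraries where they do the work, as an engineer would, in place of code of your own. Each camera call takes 0.05 s, during which the arm holds its last target. There are 200 camera calls.

## Task

Set out the inspection station, in this order: put the brass weight gently in the middle of the balance's pan; stand the blue-capped jar in the middle of the stage's black disc, between its two clips; stand the orange case on the bench to the left of the balance (your left as you face its display), level with the middle of the pan and with about 40 mm of clear bench between them; and last put the black loupe centrally on top of the case. Everything stands upright, and the red-capped jar stays where it is.

Things in the scene. Friction and masses are not known exactly. Their poses are not given: they have to be found in the camera images.
- weight: loose upright brass check weight, about 200 g: round body 32 mm in diameter and 28 mm high, with a small knob (18 mm in diameter) on a thin neck on top, 44 mm high in all. Origin: centre of its underside; z up.
- blue_jar: loose upright round sample jar, whitish 40 mm body with a blue cap 41 mm in diameter (cap from 40 to 56 mm high), 56 mm high in all, about 70 g. Origin: centre of its underside; z up.
- red_jar: loose jar of the same shape and size as the blue-capped one but with a red cap; it is not part of the job and must not be shifted or knocked over. Origin: centre of its underside; z up.
- case: loose round orange loupe case with a flat top, 52 mm in diameter, 30 mm high, about 90 g. Origin: centre of its underside; z up.
- loupe: loose upright black loupe, a cylinder 36 mm in diameter and 36 mm high with an aluminium band and a pale lens on top, about 45 g. Origin: centre of its underside; z up.
- stage: light grey stage plate, fixed, 120 mm (x) by 130 mm (y), 14 mm thick; at its centre a black disc 80 mm across with a thin pale ring, disc top 16 mm above the bench. Two steel clips on 12 mm studs, 53 mm either side of the centre (+y, -y), tops 23 mm above the bench. Green sticker at the front edge (-x). Origin: under the disc centre at bench height; x front to back, y left, z up.
- balance: white balance, fixed, 100 mm wide (y -50 to +50), 116 mm deep (x -68 to +48), casing 22 mm high; round steel pan 80 mm across, its top 28 mm above the bench. Display and buttons along the front edge (-x), facing roughly towards the robot. Origin: under the pan centre at bench height; x front to back, y to the left as one faces the display, z up.
Not all that is in view belongs to the job. Leave any green look-alike of the case alone.

How it is judged:
By the outcome, as a careful person would: the job done as asked, in the order asked, and still so for the second after the job is handed in, with the robot touching nothing.
It also fails if it takes over 109 s, if anything falls off the work surface, if the arm or the gripper's body presses on something with over 40 N, if the wrist force passes 120 N, or if a joint passes its speed limit or range.

## Working session

There is one attempt and no reset: what is moved stays moved. The work goes in short steps, Python scripts to look and compute and a tool call to move; the robot and the scene stay as the last step left them, time stands still between calls to the robot, and variables do not carry over. Pictures are saved under pics/ and viewed, at most 14 in all, crops included, and the job is handed in when it is done.

Besides the shell and the picture viewer there is one more tool, called after "Request:" as a command line: name --argument value ..., lists and objects as JSON in quotes. servo_tool: Moves the arm, as the interface text tells. Shift numbers are shares of 0.8 m and turn numbers shares of pi/2 rad, none past 1 either way. Its arguments: {"type":"object","properties":{"targets":{"type":"array"},"gripper":{"type":"number"},"force":{"type":"number"}},"required":["targets"]}

```bash
ls; mkdir -p pics
cat > h.py <<'E'
import numpy as np, cv2
from plant import sensors, viewer, ctrl, nets
from scipy.spatial.transform import Rotation as R
def pix2w(cam,px,z,cal=None):
    c=cal or viewer.calibration(cam); f=210/np.tan(np.radians(c["vfov"]/2)); E=np.array(c["extrinsics"])
    d=E[:3,:3].T@np.array([(px[0]-c["cx"])/f,(px[1]-c["cy"])/f,1]); o=-E[:3,:3].T@E[:3,3]
    return o+d*(z-o[2])/d[2]
def w2pix(cam,p,cal=None):
    c=cal or viewer.calibration(cam); f=210/np.tan(np.radians(c["vfov"]/2)); E=np.array(c["extrinsics"])
    q=E[:3,:3]@np.array(p)+E[:3,3]; return np.array([c["cx"]+f*q[0]/q[2],c["cy"]+f*q[1]/q[2]])
E
python3 - <<'E'
from h import *
np.set_printoptions(precision=3,suppress=True)
s=sensors.read_state();print(s["time"],s["ee_pos"],s["tool_rot"],s["opening"]);print(R.from_rotvec(s["tool_rot"]).as_matrix())
for c in ["top","scene"]:
    im=viewer.get_image(c);cv2.imwrite(f"pics/{c}0.png",im);k=viewer.calibration(c);print(c,k)
    for n in ["weight","blue_jar","red_jar","case","loupe","stage","balance"]:
        for r in nets.landmark_of(c,n):
            print(n,round(r["p"],2),np.round(r["centre"],1),pix2w(c,r["centre"],0).round(0))
E
```

```text
pics
0.0 [ 183.648 -622.894  213.641] [-3.108 -0.449  0.001] 92.1008312071334
[[ 0.959  0.283 -0.001]
 [ 0.283 -0.959  0.002]
 [-0.    -0.002 -1.   ]]
top {'vfov': 56.12313955913397, 'cx': 284.1282521046079, 'cy': 207.52184246676197, 'extrinsics': array([[  0.003,  -1.   ,   0.011,  -6.065],
       [ -0.989,  -0.004,  -0.151, 433.548],
       [  0.151,  -0.011,  -0.988, 990.872],
       [  0.   ,   0.   ,   0.   ,   1.   ]])}
weight 0.55 [230.1 214.6] [419. 139.   0.]
blue_jar 0.72 [279.4 211.6] [428.   8.   0.]
red_jar 0.72 [167.1 239.8] [351. 304.   0.]
red_jar 0.57 [389.6 241.1] [ 350. -285.    0.]
case 0.85 [160.8 281.7] [242. 315.   0.]
case 0.74 [166.7 236.2] [360. 306.   0.]
case 0.54 [188.9 271.5] [268. 243.   0.]
balance 0.81 [338.9 151. ] [ 596. -155.    0.]
scene {'vfov': 47.66239226185125, 'cx': 279.3874801265753, 'cy': 215.29232823903408, 'extrinsics': array([[  -0.684,    0.73 ,    0.003,  273.608],
       [   0.448,    0.423,   -0.788, -161.446],
       [  -0.576,   -0.537,   -0.616, 1298.223],
       [   0.   ,    0.   ,    0.   ,    1.   ]])}
weight 0.73 [323.  256.2] [417. 140.   0.]
blue_jar 0.73 [276.6 232.9] [429.  19.   0.]
red_jar 0.59 [212.1 163.2] [ 338. -304.    0.]
case 0.89 [409.8 275.2] [342. 299.   0.]
case 0.81 [445.7 252.8] [233. 319.   0.]
case 0.59 [401.9 248.2] [284. 245.   0.]
loupe 0.71 [232.7 195.6] [ 400. -155.    0.]
loupe 0.55 [210.6 162.9] [ 340. -308.    0.]
stage 0.61 [293.8 317. ] [578. 202.   0.]
balance 0.72 [321.4 255.6] [418. 136.   0.]
balance 0.65 [160.6 229.8] [ 597. -175.    0.]
```

View pics/top0.png

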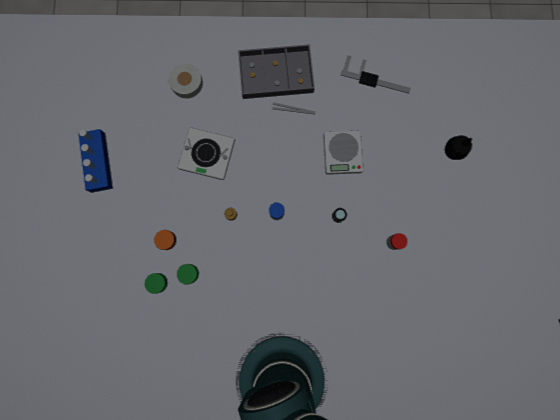

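View pics/scene0.png

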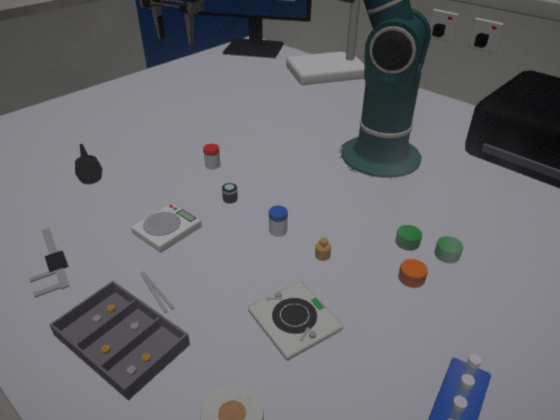

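Top view: weight (230,214), blue jar (277,211), red jar (399,241), orange case (164,240), loupe (340,215), stage disc (206,153), pan (344,147); the green look-alikes are at (187,273) and (155,283). The scene view agrees, and both displays and stickers face the robot.

```bash
cat > m.py <<'E'
from h import *
def blob(im,near,lo,hi,win=18):
    h=cv2.cvtColor(im,cv2.COLOR_BGR2HSV); m=cv2.inRange(h,np.array(lo),np.array(hi))
    w=np.zeros_like(m); cv2.circle(w,tuple(int(v) for v in near),win,255,-1); m&=w
    n,l,st,c=cv2.connectedComponentsWithStats(m)
    i=1+np.argmax(st[1:,4]); return c[i],st[i,4],(l==i).astype(np.uint8)
E
python3 - <<'E'
from m import *
np.set_printoptions(precision=1,suppress=True)
im=cv2.imread("pics/top0.png")
for n,near,lo,hi,z in [("weight",(230,214),(8,90,40),(28,255,255),30),("blue",(277,211),(105,130,60),(130,255,255),52),("red",(399,241),(0,150,60),(8,255,255),52),("case",(164,240),(5,150,60),(18,255,255),28),("loupe",(340,215),(80,40,90),(105,255,255),36),
  ("green1",(187,273),(50,100,30),(75,255,255),28),("sticker",(201,170),(50,100,30),(75,255,255),14)]:
    c,a,m=blob(im,near,lo,hi); print(n,c,a,pix2w("top",c,z))
    print(n,"bbox",cv2.boundingRect(m))
for n,near,z in [("pan",(344,147),28),("disc",(206,153),16)]: print(n,pix2w("top",near,z))
# balance outline
h=cv2.cvtColor(im,cv2.COLOR_BGR2HSV); print(im[[175,150,170,133,190],[344,330,370,200,230]])
cr=np.hstack([cv2.resize(im[110:195,165:250],None,fx=4.6,fy=4.6),cv2.resize(im[110:195,305:390],None,fx=4.6,fy=4.6)]);cr=cv2.convertScaleAbs(cr,alpha=1.4)
cv2.imwrite("pics/crop.png",cr);print(cr.shape)
E
```

```text
weight [230.1 213.4] 111 [417.8 135.6  30. ]
weight bbox (225, 208, 12, 12)
blue [276.4 210.1] 184 [424.   15.5  52. ]
blue bbox (269, 203, 15, 15)
red [398.7 240.8] 191 [ 347.  -293.8   52. ]
red bbox (391, 234, 16, 15)
case [163.9 239.2] 300 [350.4 304.4  28. ]
case bbox (154, 230, 20, 20)
loupe [339.9 214. ] 62 [ 416.9 -149.    36. ]
loupe bbox (336, 210, 9, 9)
green1 [186.9 273.6] 328 [263.5 241.9  28. ]
green1 bbox (177, 264, 21, 20)
sticker [200.5 170. ] 36 [537.2 219.7  14. ]
sticker bbox (196, 168, 10, 5)
pan [ 599.1 -164.5   28. ]
disc [583.8 206.2  16. ]
[[122 116 113]
 [ 85  83  81]
 [120 114 112]
 [121 122 119]
 [120 114 111]]
(391, 782, 3)
```

View pics/crop.png

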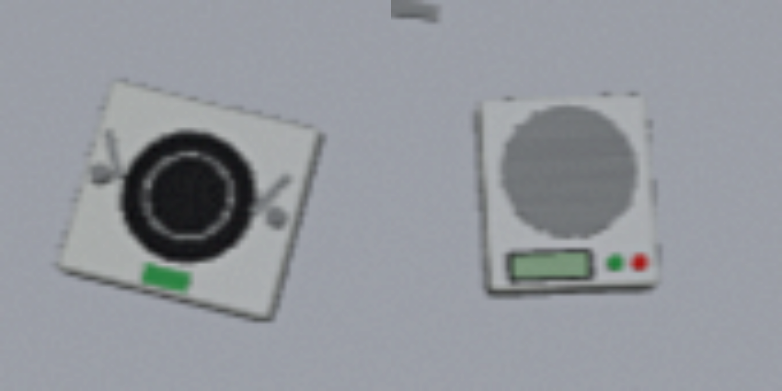

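The crop shows the stage turned about -16° with its sticker facing the robot, and the balance turned about +2° with its display towards the robot.

```bash
cat > p.py <<'E'
from h import *
import sys,json
# python3 p.py x,y,z,a  ... : plan from current pose via waypoints (mm,deg of tool x), rows rounded
def plan(wps,step=58,rot=9.5):
    s=sensors.read_state(); p=np.array(s["ee_pos"],float); M=R.from_rotvec(s["tool_rot"]).as_matrix()
    a=np.degrees(np.arctan2(M[1,0],M[0,0])); print("t",round(s["time"],2),"pos",p.round(1),"a",round(a,2),"tilt",M[:,2].round(3),"open",round(s["opening"],1))
    out=[]
    for x,y,z,t in wps:
        d0=np.array([x,y,z])-p; n=int(max(1,np.ceil(np.linalg.norm(d0)/step),np.ceil(abs(t-a)/rot)))
        for i in range(n,0,-1):
            d=(np.array([x,y,z])-p)/i; th=(t-a)/i; c,sn=np.cos(np.radians(a)),np.sin(np.radians(a))
            r=np.round(np.array([d[0]*c+d[1]*sn,d[0]*sn-d[1]*c,-d[2]])/800,4); yw=round(-th/90,3)
            out.append({"dp":r.tolist(),"yaw":yw})
            v=r*800; p=p+np.array([v[0]*c+v[1]*sn,v[0]*sn-v[1]*c,-v[2]]); a-=yw*90
        out.append("--")
    print("\n".join(json.dumps(o) for o in out))
if __name__=="__main__": plan([tuple(map(float,w.split(","))) for w in sys.argv[1:]])
E
python3 - <<'E'
from h import *
np.set_printoptions(precision=3,suppress=True)
k=viewer.calibration("wrist");E=k["extrinsics"];s=sensors.read_state();M=R.from_rotvec(s["tool_rot"]).as_matrix()
o=-E[:3,:3].T@E[:3,3];print(k["vfov"],"cam in tool",M.T@(o-s["ee_pos"]),"\n",E[:3,:3]@M)
E
python3 p.py 425,-360,215,50 418,100,200,90
```

```text
71.3891379718359 cam in tool [  83.604   -0.169 -170.919] 
 [[-0.001  1.    -0.001]
 [-0.957 -0.002 -0.292]
 [-0.292  0.001  0.957]]
t 0.8 pos [ 183.9 -623.5  214.6] a 16.43 tilt [ 0. -0. -1.] open 91.9
{"dp": [0.0546, -0.033, -0.0001], "yaw": -0.053}
{"dp": [0.0572, -0.0283, -0.0001], "yaw": -0.053}
{"dp": [0.0593, -0.0234, -0.0001], "yaw": -0.053}
{"dp": [0.0611, -0.0184, -0.0], "yaw": -0.054}
{"dp": [0.0624, -0.0132, -0.0001], "yaw": -0.053}
{"dp": [0.0632, -0.008, -0.0], "yaw": -0.054}
{"dp": [0.0637, -0.0026, -0.0001], "yaw": -0.053}
"--"
{"dp": [0.0544, -0.047, 0.0023], "yaw": -0.056}
{"dp": [0.0583, -0.0421, 0.0024], "yaw": -0.055}
{"dp": [0.0617, -0.0369, 0.0023], "yaw": -0.056}
{"dp": [0.0647, -0.0313, 0.0024], "yaw": -0.055}
{"dp": [0.0671, -0.0256, 0.0023], "yaw": -0.056}
{"dp": [0.0692, -0.0197, 0.0024], "yaw": -0.055}
{"dp": [0.0706, -0.0136, 0.0023], "yaw": -0.056}
{"dp": [0.0715, -0.0074, 0.0024], "yaw": -0.055}
"--"
```

Request:
servo_tool --targets '[{"dp":[0.055,-0.033,0],"yaw":-0.053},{"dp":[0.057,-0.028,0],"yaw":-0.053},{"dp":[0.059,-0.023,0],"yaw":-0.053},{"dp":[0.061,-0.018,0],"yaw":-0.053},{"dp":[0.062,-0.013,0],"yaw":-0.053},{"dp":[0.063,-0.008,0],"yaw":-0.054},{"dp":[0.064,-0.003,0],"yaw":-0.053}]'

```text
time: 1.68
ee_pos: [426.0, -359.9, 214.9]
tool_rot: [2.846, 1.329, 0.0]
contact_force: [0.3, -0.9, -0.2]
opening: 91.9
gripper_force: 0.0
```

Request:
servo_tool --targets '[{"dp":[0.054,-0.047,0.002],"yaw":-0.056},{"dp":[0.058,-0.042,0.002],"yaw":-0.055},{"dp":[0.062,-0.037,0.002],"yaw":-0.056},{"dp":[0.065,-0.031,0.002],"yaw":-0.055},{"dp":[0.067,-0.026,0.002],"yaw":-0.056},{"dp":[0.069,-0.02,0.002],"yaw":-0.055},{"dp":[0.071,-0.014,0.002],"yaw":-0.056},{"dp":[0.072,-0.007,0.002],"yaw":-0.055}]'

```text
time: 2.68
ee_pos: [418.3, 101.1, 202.2]
tool_rot: [2.22, 2.22, 0.001]
contact_force: [1.4, -0.9, 0.5]
opening: 92.1
gripper_force: 0.0
```

Request:
servo_tool --targets '[{"dp":[0,0,0],"yaw":0},{"dp":[0,0,0],"yaw":0}]'

```text
time: 2.92
ee_pos: [418.3, 99.0, 201.7]
tool_rot: [2.224, 2.218, -0.001]
contact_force: [0.1, 1.1, -0.4]
opening: 92.3
gripper_force: 0.0
```

```bash
python3 - <<'E'
from m import *
np.set_printoptions(precision=1,suppress=True)
k=viewer.calibration("wrist");im=viewer.get_image("wrist");cv2.imwrite("pics/w1.png",im)
for n,z in [("weight",0),("blue_jar",0)]:
    for r in nets.landmark_of("wrist",n): print(n,r["p"],np.array(r["centre"]),pix2w("wrist",r["centre"],z,k))
print(w2pix("wrist",(418,136,20),k),w2pix("wrist",(424,15.5,52),k))
E
python3 p.py 418,136,100,90
```

```text
weight 0.68 [276.  154.2] [418.2 137.2   0. ]
blue_jar 0.82 [279.9 243.6] [423.   14.2   0. ]
[275.8 157.2] [281.1 260.3]
t 3.08 pos [418.5  98.1 201.7] a 89.7 tilt [-0.    -0.001 -1.   ] open 91.8
{"dp": [0.0237, -0.0004, 0.0636], "yaw": -0.002}
{"dp": [0.0237, -0.0004, 0.0635], "yaw": -0.001}
"--"
```

View pics/w1.png

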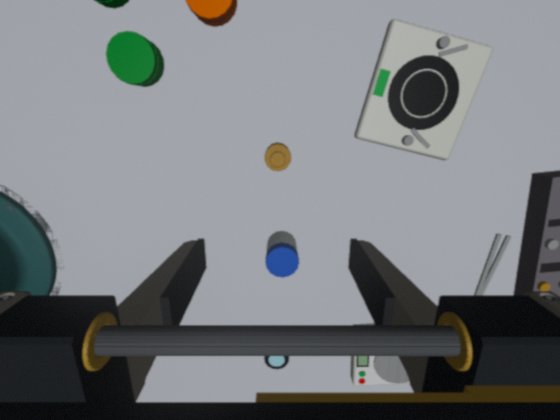

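The wrist view shows the weight at (277,157) and the blue jar cap at (282,260), both matching the projected estimates.

Request:
servo_tool --targets '[{"dp":[0.024,0,0.0635],"yaw":-0.0015},{"dp":[0.024,0,0.0635],"yaw":-0.0015},{"dp":[0,0,0.06],"yaw":0},{"dp":[0,0,0.04],"yaw":0},{"dp":[0,0,0.017],"yaw":0},{"dp":[0,0,0],"yaw":0}]' --gripper 0.2

```text
time: 3.82
ee_pos: [418.4, 137.4, 6.4]
tool_rot: [-2.22, -2.223, 0.001]
contact_force: [0.4, 0.2, 0.2]
opening: 55.2
gripper_force: 0.0
```

```bash
python3 p.py 418,136.7,7,90
python3 - <<'E'
from m import *
k=viewer.calibration("wrist");im=viewer.get_image("wrist");cv2.imwrite("pics/w2.png",im)
c,a,m=blob(im,w2pix("wrist",(418,136.5,30),k),(8,90,40),(28,255,255),150);print(c,a,pix2w("wrist",c,30,k),cv2.boundingRect(m))
E
```

```text
t 3.83 pos [418.4 137.4   6.4] a 90.08 tilt [-0.001 -0.001 -1.   ] open 55.2
{"dp": [-0.0009, -0.0005, -0.0008], "yaw": 0.001}
"--"
[277.74522293 263.31245577] 2826 [419.57769668 142.24915898  30.        ] (251, 230, 54, 69)
```

Request:
servo_tool --targets '[{"dp":[0,0,0],"yaw":0},{"dp":[0,0,0],"yaw":0},{"dp":[0,0,0],"yaw":0},{"dp":[0,0,0],"yaw":0},{"dp":[0,0,0],"yaw":0}]' --gripper -1 --force 20

```text
time: 4.5
ee_pos: [419.0, 137.9, 7.3]
tool_rot: [2.218, 2.223, 0.001]
contact_force: [-0.8, -0.8, 6.8]
opening: 31.4
gripper_force: 20.0
```

Request:
servo_tool --targets '[{"dp":[0,0,-0.03],"yaw":0},{"dp":[0,0,-0.06],"yaw":0},{"dp":[0,0,-0.07],"yaw":0},{"dp":[0,0,-0.07],"yaw":0},{"dp":[0,0,0],"yaw":0}]'

```text
time: 5.12
ee_pos: [420.7, 138.6, 194.0]
tool_rot: [2.216, 2.219, 0.01]
contact_force: [-0.0, 0.7, -2.3]
opening: 31.4
gripper_force: 20.0
```

```bash
python3 p.py 590,-80,180,90
```

```text
t 5.12 pos [420.7 138.6 194. ] a 90.1 tilt [ 0.008  0.001 -1.   ] open 31.4
{"dp": [-0.0547, 0.0422, 0.0035], "yaw": 0.0}
{"dp": [-0.0547, 0.0422, 0.0035], "yaw": 0.0}
{"dp": [-0.0547, 0.0422, 0.0035], "yaw": 0.0}
{"dp": [-0.0548, 0.0423, 0.0035], "yaw": 0.001}
{"dp": [-0.0546, 0.0423, 0.0035], "yaw": 0.0}
"--"
```

Request:
servo_tool --targets '[{"dp":[-0.055,0.031,0],"yaw":0},{"dp":[-0.07,0.031,0],"yaw":0},{"dp":[-0.07,0.031,0],"yaw":0},{"dp":[-0.07,0.031,0],"yaw":0},{"dp":[-0.07,0.031,0],"yaw":0},{"dp":[-0.07,0.031,0],"yaw":0},{"dp":[-0.07,0.031,0],"yaw":0},{"dp":[0,0,0],"yaw":0}]'

```text
time: 6.12
ee_pos: [591.6, -247.8, 186.8]
tool_rot: [-2.226, -2.213, 0.006]
contact_force: [0.2, 1.2, -2.0]
opening: 31.6
gripper_force: 20.0
```

Request:
servo_tool --targets '[{"dp":[0,0,0],"yaw":0},{"dp":[0,0,0],"yaw":0}]'

```text
time: 6.38
ee_pos: [592.3, -239.6, 189.7]
tool_rot: [-2.215, -2.226, 0.001]
contact_force: [0.4, 0.4, -2.5]
opening: 31.5
gripper_force: 20.0
```

Run:
```python
from m import *
np.set_printoptions(precision=1,suppress=True)
k=viewer.calibration("wrist");im=viewer.get_image("wrist");cv2.imwrite("pics/w3.png",im);print(sensors.read_state()["ee_pos"])
for r in nets.landmark_of("wrist","balance"): print("lm",r["p"],np.array(r["centre"]),pix2w("wrist",r["centre"],0,k))
print("pan px",w2pix("wrist",(599,-164.5,28),k))
g=k; 
r=nets.regions_of("wrist","balance")
for q in r: print(q["p"],q["centre"],q["mask"].sum())
```

```text
[ 592.6 -239.8  190.2]
lm 0.93 [282.4 119.9] [ 599.2 -159.4    0. ]
pan px [282.6 124.9]
0.83 [271.2, 120.1] 9469
```

View pics/w3.png

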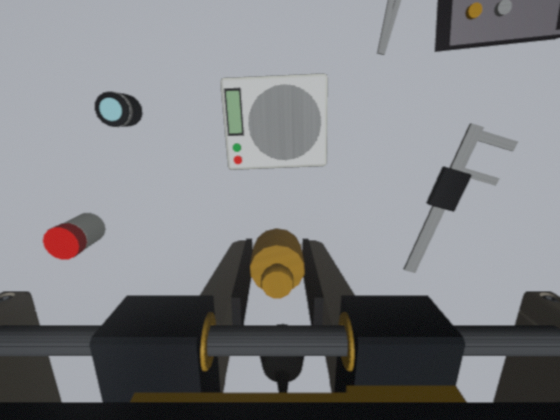

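The wrist view shows the pan centre at about (285,122), the casing squared up, and the weight held upright at (278,265).

```bash
cat >> m.py <<'E'
def rectify(im,k,c,z,half=80,s=4,cam="wrist"):
    """top-down view on plane z: px = (half+(y0-y))*s col, (half+(x0-x))*s row"""
    W=[(c[0]+dx,c[1]+dy) for dx,dy in [(half,half),(half,-half),(-half,-half),(-half,half)]]
    src=np.float32([w2pix(cam,(x,y,z),k) for x,y in W]); n=2*half*s
    return cv2.warpPerspective(im,cv2.getPerspectiveTransform(src,np.float32([(0,0),(n,0),(n,n),(0,n)])),(n,n))
def back(px,c,half=80,s=4): return np.array([c[0]+half-px[1]/s,c[1]+half-px[0]/s])
E
cat > pan.py <<'E'
from m import *
import pickle
def fit(im,k,c=(599,-164.5),cam="wrist"):
    r=rectify(im,k,c,28,cam=cam); g=cv2.medianBlur(cv2.cvtColor(r,cv2.COLOR_BGR2GRAY),9)
    w=np.median(g[300:340,300:340]); b=cv2.inRange(g,float(w)-25,float(w)+18)
    b=cv2.morphologyEx(b,cv2.MORPH_OPEN,np.ones((25,25)))
    n,l,st,ce=cv2.connectedComponentsWithStats(b); i=l[320,320]
    print("pan",back(ce[i],c),"wh mm",st[i,2:4]/4,"area r",np.sqrt(st[i,4]/np.pi)/4)
    r=rectify(im,k,c,22,cam=cam); g=cv2.medianBlur(cv2.cvtColor(r,cv2.COLOR_BGR2GRAY),5)
    return r,g
E
python3 - <<'E'
from pan import *
k=viewer.calibration("wrist");im=cv2.imread("pics/w3.png")
r,g=fit(im,k); 
t,b=cv2.threshold(g,0,255,cv2.THRESH_OTSU); 
# bright casing outline
v=np.percentile(g[200:440,200:440],95); print("bright",v,"bg",g[20,20],g[600,320])
b=cv2.inRange(g,(v+float(g[20,20]))/2,255); b=cv2.morphologyEx(b,cv2.MORPH_CLOSE,np.ones((5,5)))
cs,_=cv2.findContours(b,cv2.RETR_EXTERNAL,2); cc=max(cs,key=cv2.contourArea); q=cv2.minAreaRect(cc); print(back(q[0],(599,-164.5)),np.array(q[1])/4,q[2])
E
```

```text
pan [ 601.46575152 -163.73147658] wh mm [78.25 78.  ] area r 39.25478517347574
bright 135.0 bg 173 174
[ 599.125 -164.375] [159.75 159.75] 90.0
```

```bash
python3 - <<'E'
from pan import *
k=viewer.calibration("wrist");im=cv2.imread("pics/w3.png")
r,g=fit(im,k); b=cv2.inRange(g,188,255); b=cv2.morphologyEx(b,cv2.MORPH_CLOSE,np.ones((9,9)))
cs,_=cv2.findContours(b,cv2.RETR_EXTERNAL,2); cc=max(cs,key=cv2.contourArea); q=cv2.minAreaRect(cc); print(np.percentile(g,99),back(q[0],(599,-164.5)),np.array(q[1])/4,q[2])
kt=viewer.calibration("top");it=cv2.imread("pics/top0.png");r,g=fit(it,kt,cam="top")
E
python3 p.py 601,-164,100,92 601,-164,45,92
```

```text
pan [ 601.46575152 -163.73147658] wh mm [78.25 78.  ] area r 39.25478517347574
188.0 [ 593.11670685 -192.87127686] [107.00513458  33.02963638] 87.67218780517578
pan [ 599.44978089 -162.44037305] wh mm [79. 80.] area r 39.80461471799099
t 6.53 pos [ 592.8 -240.5  190.7] a 90.24 tilt [-0. -0. -1.] open 31.0
{"dp": [0.0319, 0.0035, 0.0378], "yaw": -0.007}
{"dp": [0.0318, 0.0039, 0.0378], "yaw": -0.006}
{"dp": [0.0317, 0.0042, 0.0378], "yaw": -0.007}
"--"
{"dp": [0.0, 0.0, 0.0687], "yaw": 0.0}
"--"
```

```bash
python3 - <<'E'
from m import *
k=viewer.calibration("wrist");im=cv2.imread("pics/w3.png");s=sensors.read_state();p=np.array(s["ee_pos"])
for dy in (-3,0,3):
  q=[w2pix("wrist",p+[16*np.cos(t),dy+16*np.sin(t),-6.5],k) for t in np.arange(0,6.28,.1)]; q=np.array(q);print("base circle rows",q[:,1].min(),q[:,1].max(),"cols",q[:,0].min(),q[:,0].max(),"knob bottom row",max(w2pix("wrist",p+[9*np.cos(t),dy+9*np.sin(t),37],k)[1] for t in np.arange(0,6.28,.1)))
h=cv2.cvtColor(im,cv2.COLOR_BGR2HSV);m=cv2.inRange(h,np.array((8,90,40)),np.array((28,255,255)));m[300:]=0;m[:200]=0
n,l,st,c=cv2.connectedComponentsWithStats(m);i=1+np.argmax(st[1:,4]);print(st[i],st[i][1]+st[i][3])
E
python3 p.py 600.5,-162.8,100,92 600.5,-162.8,45,92
```

```text
base circle rows 229.94063663378148 273.6353760662948 cols 251.78034553610718 299.7728122145611 knob bottom row 303.75667885442533
base circle rows 225.62115396407376 269.71342309824126 cols 251.67951269536027 299.889769795662 knob bottom row 298.90203864241414
base circle rows 221.26132668481418 265.75657635295283 cols 251.5777598900521 300.0077930954469 knob bottom row 293.99198302246435
[ 249  230   57   68 2875] 298
t 6.53 pos [ 592.8 -240.5  190.7] a 90.24 tilt [-0. -0. -1.] open 31.0
{"dp": [0.0324, 0.0033, 0.0378], "yaw": -0.007}
{"dp": [0.0323, 0.0037, 0.0378], "yaw": -0.006}
{"dp": [0.0323, 0.004, 0.0378], "yaw": -0.007}
"--"
{"dp": [-0.0, 0.0, 0.0687], "yaw": 0.0}
"--"
```

Request:
servo_tool --targets '[{"dp":[0.033,0.0035,0.038],"yaw":-0.007},{"dp":[0.0325,0.0035,0.038],"yaw":-0.006},{"dp":[0.0325,0.004,0.038],"yaw":-0.007},{"dp":[0,0,0.045],"yaw":0},{"dp":[0,0,0.022],"yaw":0},{"dp":[0,0,0],"yaw":0},{"dp":[0,0,0],"yaw":0}]'

```text
time: 7.4
ee_pos: [601.7, -163.7, 47.1]
tool_rot: [2.183, 2.257, 0.002]
contact_force: [0.1, -0.9, -2.8]
opening: 31.4
gripper_force: 20.0
```

```bash
python3 p.py 600.5,-162.2,36,92
```

```text
t 7.4 pos [ 601.7 -163.7   47.1] a 91.9 tilt [ 0.002 -0.001 -1.   ] open 31.4
{"dp": [0.0019, -0.0014, 0.0139], "yaw": -0.001}
"--"
```

Request:
servo_tool --targets '[{"dp":[0.0015,-0.001,0.005],"yaw":0},{"dp":[0,0,0.004],"yaw":0},{"dp":[0,0,0.0025],"yaw":0},{"dp":[0,0,0.001],"yaw":0},{"dp":[0,0,0],"yaw":0},{"dp":[0,0,0],"yaw":0}]'

```text
time: 8.15
ee_pos: [599.9, -161.9, 35.8]
tool_rot: [2.183, 2.259, 0.0]
contact_force: [-0.6, -0.2, -1.3]
opening: 31.5
gripper_force: 20.0
```

Request:
servo_tool --targets '[{"dp":[0,0,0.001],"yaw":0},{"dp":[0,0,0],"yaw":0},{"dp":[0,0,0],"yaw":0}]'

```text
time: 8.52
ee_pos: [600.0, -162.0, 35.4]
tool_rot: [2.183, 2.258, -0.0]
contact_force: [-2.4, 0.8, 3.0]
opening: 31.4
gripper_force: 20.0
```

Contact (+3 N up). Release to a modest opening and lift.

Request:
servo_tool --targets '[{"dp":[0,0,0],"yaw":0},{"dp":[0,0,0],"yaw":0},{"dp":[0,0,0],"yaw":0},{"dp":[0,0,-0.03],"yaw":0},{"dp":[0,0,-0.06],"yaw":0},{"dp":[-0.07,0,-0.07],"yaw":0},{"dp":[-0.04,0,-0.04],"yaw":0},{"dp":[0,0,0],"yaw":0}]' --gripper 0.3

```text
time: 9.52
ee_pos: [603.5, -242.2, 185.8]
tool_rot: [2.186, 2.249, 0.001]
contact_force: [-0.6, 0.2, 0.4]
opening: 60.0
gripper_force: 0.0
```

Request:
servo_tool --targets '[{"dp":[0,0,0],"yaw":0}]'

```text
time: 9.65
ee_pos: [601.8, -236.9, 182.2]
tool_rot: [-2.181, -2.258, 0.0]
contact_force: [0.1, -0.1, -0.9]
opening: 59.9
gripper_force: 0.0
```

```bash
python3 - <<'E'
from pan import *
np.set_printoptions(precision=1,suppress=True)
k=viewer.calibration("wrist");im=viewer.get_image("wrist");cv2.imwrite("pics/w4.png",im)
for c,i,kk in [("wrist",im,k),("top",viewer.get_image("top"),viewer.calibration("top"))]:
    fit(i,kk,cam=c)
    for n in ("weight","balance"):
        for r in nets.landmark_of(c,n): print(c,n,r["p"],pix2w(c,r["centre"],28 if n=="weight" else 0,kk))
E
python3 p.py 424,15,140,91
```

```text
pan [ 600.7 -162.7] wh mm [77.2 76.8] area r 38.60243305546335
wrist weight 0.79 [ 597.6 -160.8   28. ]
wrist balance 0.57 [ 598.2 -163.2    0. ]
pan [ 599.7 -162.5] wh mm [76.8 78.5] area r 37.77622139475563
top weight 0.64 [ 596.6 -162.1   28. ]
top balance 0.86 [ 597.9 -165.2    0. ]
t 9.95 pos [ 602.2 -237.   182.3] a 92.02 tilt [-0.001  0.001 -1.   ] open 59.4
{"dp": [0.0538, -0.0353, 0.0088], "yaw": 0.002}
{"dp": [0.0537, -0.0354, 0.0088], "yaw": 0.002}
{"dp": [0.0535, -0.0356, 0.0088], "yaw": 0.002}
{"dp": [0.0534, -0.0358, 0.0088], "yaw": 0.002}
{"dp": [0.0534, -0.0359, 0.0089], "yaw": 0.002}
{"dp": [0.0532, -0.0361, 0.0088], "yaw": 0.001}
"--"
```

View pics/w4.png

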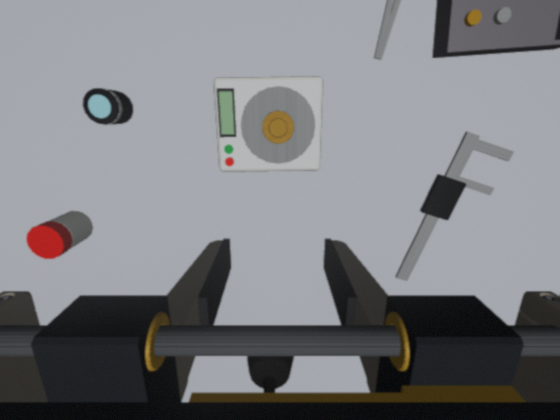

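The weight stands in the middle of the pan, at about (278,127) against the pan centre (278,125). Next is the blue jar.

Request:
servo_tool --targets '[{"dp":[0.0538,-0.0353,0],"yaw":0.002},{"dp":[0.0537,-0.0354,0],"yaw":0.002},{"dp":[0.0535,-0.0356,0],"yaw":0.002},{"dp":[0.0534,-0.0358,0.009],"yaw":0.002},{"dp":[0.0534,-0.0359,0.018],"yaw":0.002},{"dp":[0.0532,-0.0361,0.026],"yaw":0.001},{"dp":[0,0,0],"yaw":0},{"dp":[0,0,0],"yaw":0}]' --gripper 0.6

```text
time: 10.95
ee_pos: [425.2, 14.0, 141.1]
tool_rot: [2.202, 2.24, 0.001]
contact_force: [0.0, 0.1, -0.1]
opening: 73.4
gripper_force: 0.0
```

```bash
python3 - <<'E'
from m import *
np.set_printoptions(precision=1,suppress=True)
k=viewer.calibration("wrist");im=viewer.get_image("wrist")
for r in nets.landmark_of("wrist","blue_jar"): print(r["p"],pix2w("wrist",r["centre"],0,k))
c,a,m=blob(im,w2pix("wrist",(424,15,56),k),(105,130,60),(130,255,255),80);print(a,pix2w("wrist",c,54,k))
E
python3 p.py 424,15,75,91 424,15,20,91
```

```text
0.87 [424.3  15.2   0. ]
0.49 [ 348.5 -297.     0. ]
1420 [424.8  16.2  54. ]
t 11.05 pos [425.7  13.4 141.1] a 90.85 tilt [ 0.001  0.    -1.   ] open 73.6
{"dp": [0.001, -0.001, 0.0413], "yaw": -0.001}
{"dp": [0.0011, -0.0011, 0.0414], "yaw": -0.001}
"--"
{"dp": [-0.0, 0.0, 0.0687], "yaw": 0.0}
"--"
```

Request:
servo_tool --targets '[{"dp":[0.001,-0.001,0.05],"yaw":0},{"dp":[0.001,-0.001,0.05],"yaw":0},{"dp":[0,0,0.036],"yaw":0},{"dp":[0,0,0.015],"yaw":0},{"dp":[0,0,0],"yaw":0}]'

```text
time: 11.68
ee_pos: [423.2, 15.4, 19.8]
tool_rot: [-2.203, -2.239, 0.001]
contact_force: [0.1, 0.3, 0.3]
opening: 73.3
gripper_force: 0.0
```

Request:
servo_tool --targets '[{"dp":[0,0,0],"yaw":0},{"dp":[0,0,0],"yaw":0},{"dp":[0,0,0],"yaw":0},{"dp":[0,0,0],"yaw":0},{"dp":[0,0,0],"yaw":0}]' --gripper -1 --force 15

```text
time: 12.3
ee_pos: [423.4, 15.7, 20.4]
tool_rot: [2.202, 2.239, 0.001]
contact_force: [0.4, -0.6, 5.2]
opening: 40.1
gripper_force: 15.0
```

Request:
servo_tool --targets '[{"dp":[0,0,-0.03],"yaw":0},{"dp":[0,0,-0.06],"yaw":0},{"dp":[0,0,-0.07],"yaw":0},{"dp":[0,0,-0.06],"yaw":0},{"dp":[0,0,0],"yaw":0}]'

```text
time: 12.92
ee_pos: [425.0, 15.7, 198.8]
tool_rot: [2.2, 2.235, 0.006]
contact_force: [0.2, -0.8, -1.7]
opening: 40.7
gripper_force: 15.0
```

```bash
python3 p.py 584,100,190,74
```

```text
t 12.93 pos [425.   15.7 198.8] a 90.91 tilt [ 0.007 -0.002 -1.   ] open 40.7
{"dp": [0.0256, 0.0501, 0.0027], "yaw": 0.047}
{"dp": [0.0292, 0.0481, 0.0028], "yaw": 0.047}
{"dp": [0.0326, 0.0458, 0.0027], "yaw": 0.047}
{"dp": [0.036, 0.0433, 0.0028], "yaw": 0.047}
"--"
```

```bash
python3 p.py 562,122,195,74
```

```text
t 12.93 pos [425.   15.7 198.8] a 90.91 tilt [ 0.007 -0.002 -1.   ] open 40.7
{"dp": [0.0434, 0.0578, 0.0016], "yaw": 0.063}
{"dp": [0.0489, 0.0532, 0.0016], "yaw": 0.062}
{"dp": [0.0538, 0.0482, 0.0015], "yaw": 0.063}
"--"
```

Request:
servo_tool --targets '[{"dp":[0.0434,0.0578,0.0016],"yaw":0.063},{"dp":[0.0489,0.0532,0.0016],"yaw":0.062},{"dp":[0.0538,0.0482,0.0015],"yaw":0.063},{"dp":[0,0,0],"yaw":0},{"dp":[0,0,0],"yaw":0}]'

```text
time: 13.55
ee_pos: [558.3, 122.0, 190.1]
tool_rot: [-2.506, -1.892, 0.006]
contact_force: [-0.1, 1.3, 0.1]
opening: 40.7
gripper_force: 15.0
```

```bash
cat > disc.py <<'E'
from m import *
def fit(im,k,c=(584,206),cam="wrist"):
    r=rectify(im,k,c,16,cam=cam); g=cv2.medianBlur(cv2.cvtColor(r,cv2.COLOR_BGR2GRAY),5)
    b=cv2.inRange(g,0,70); b=cv2.morphologyEx(b,cv2.MORPH_CLOSE,np.ones((15,15)));b=cv2.morphologyEx(b,cv2.MORPH_OPEN,np.ones((15,15)))
    n,l,st,ce=cv2.connectedComponentsWithStats(b); i=1+np.argmax([s[4] if s[2]<600 else 0 for s in st[1:]])
    print(cam,"disc",back(ce[i],c),"wh",st[i,2:4]/4)
    h=cv2.cvtColor(rectify(im,k,c,14,cam=cam),cv2.COLOR_BGR2HSV);m=cv2.inRange(h,np.array((50,100,30)),np.array((75,255,255)));ys,xs=np.nonzero(m)
    d=back(ce[i],c)-back((xs.mean(),ys.mean()),c);print("sticker dir angle",np.degrees(np.arctan2(d[1],d[0])),"dist",np.linalg.norm(d))
E
python3 - <<'E'
from disc import *
np.set_printoptions(precision=1,suppress=True)
k=viewer.calibration("wrist");im=viewer.get_image("wrist");cv2.imwrite("pics/w5.png",im);p=np.array(sensors.read_state()["ee_pos"]);print(p)
fit(im,k);fit(cv2.imread("pics/top0.png"),viewer.calibration("top"),cam="top")
for r in nets.landmark_of("wrist","stage"): print(r["p"],pix2w("wrist",r["centre"],0,k))
for d in (-3,0,3):
    u=np.array([.276,.961,0])*d; q=np.array([w2pix("wrist",p+u+[20.5*np.cos(t),20.5*np.sin(t),36],k) for t in np.arange(0,6.28,.1)]);print(d,"cap top rows",q[:,1].min(),q[:,1].max(),q[:,0].min(),q[:,0].max())
h=cv2.cvtColor(im,cv2.COLOR_BGR2HSV);m=cv2.inRange(h,np.array((105,130,60)),np.array((130,255,255)));n,l,st,c=cv2.connectedComponentsWithStats(m);i=1+np.argmax(st[1:,4]);print(st[i],st[i][1]+st[i][3])
E
```

```text
[558.4 121.3 190.6]
wrist disc [586.1 207.4] wh [76.8 76.5]
sticker dir angle -13.697333800791379 dist 50.079765116988234
top disc [585.6 207.5] wh [79.5 79.2]
sticker dir angle -14.008949792717264 dist 49.78352797521741
0.9 [587.8 212.5   0. ]
-3 cap top rows 254.68075534115053 322.59777838137796 237.05248856576162 314.89871546831205
0 cap top rows 249.27210146433697 317.9771914924445 236.8273080527805 315.12366416021257
3 cap top rows 243.79801024686344 313.3049703849131 236.59950560165996 315.3512267467461
[ 238  238   79   77 4665] 315
```

View pics/w5.png

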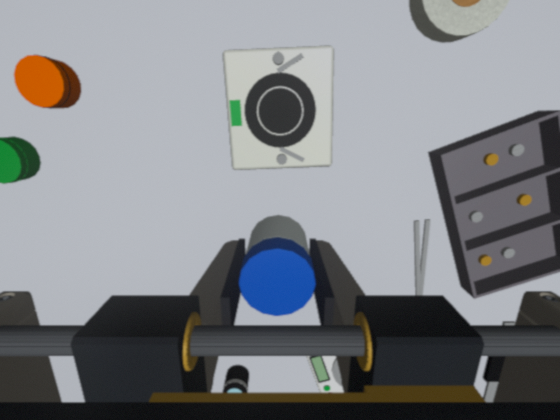

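Disc centre is at pixel (280,110), about (586,207.4) in the world, with the clips along the tool x axis, so the fingers close clear of them. The jar is held upright.

```bash
python3 p.py 585.8,206.9,110,75 585.8,206.9,48,75
```

```text
t 13.65 pos [558.6 121.  191.2] a 74.01 tilt [-0.002 -0.001 -1.   ] open 40.5
{"dp": [0.0375, 0.001, 0.0338], "yaw": -0.004}
{"dp": [0.0375, 0.0013, 0.0339], "yaw": -0.004}
{"dp": [0.0375, 0.0015, 0.0338], "yaw": -0.003}
"--"
{"dp": [0.0, -0.0, 0.0388], "yaw": -0.0}
{"dp": [0.0, -0.0, 0.0387], "yaw": -0.0}
"--"
```

Request:
servo_tool --targets '[{"dp":[0.0375,0.001,0.0338],"yaw":-0.004},{"dp":[0.0375,0.0013,0.0339],"yaw":-0.004},{"dp":[0.0375,0.0015,0.0338],"yaw":-0.003},{"dp":[0,0,0.039],"yaw":0},{"dp":[0,0,0.039],"yaw":0},{"dp":[0,0,0],"yaw":0},{"dp":[0,0,0],"yaw":0},{"dp":[0,0,0],"yaw":0}]'

```text
time: 14.65
ee_pos: [588.0, 208.1, 50.4]
tool_rot: [2.492, 1.912, 0.004]
contact_force: [-0.0, -0.5, -0.7]
opening: 40.1
gripper_force: 15.0
```

```bash
python3 p.py 585.8,206.9,37,75
```

```text
t 14.65 pos [588.  208.1  50.4] a 74.99 tilt [ 0.003  0.001 -1.   ] open 40.1
{"dp": [-0.0022, -0.0023, 0.0168], "yaw": -0.0}
"--"
```

Request:
servo_tool --targets '[{"dp":[-0.001,-0.0015,0.006],"yaw":0},{"dp":[0,0,0.005],"yaw":0},{"dp":[0,0,0.003],"yaw":0},{"dp":[0,0,0.002],"yaw":0},{"dp":[0,0,0],"yaw":0},{"dp":[0,0,0],"yaw":0}]'

```text
time: 15.4
ee_pos: [585.6, 207.7, 36.4]
tool_rot: [2.492, 1.913, -0.0]
contact_force: [-3.0, -0.6, 5.0]
opening: 40.6
gripper_force: 15.0
```

In contact. Release and back off.

Request:
servo_tool --targets '[{"dp":[0,0,0],"yaw":0},{"dp":[0,0,0],"yaw":0},{"dp":[0,0,0],"yaw":0},{"dp":[0,0,-0.03],"yaw":0},{"dp":[0,0,-0.06],"yaw":0},{"dp":[-0.06,0,-0.07],"yaw":0},{"dp":[-0.05,0,-0.04],"yaw":0},{"dp":[0,0,0],"yaw":0}]' --gripper 0.3

```text
time: 16.4
ee_pos: [566.3, 126.5, 189.6]
tool_rot: [2.494, 1.904, 0.004]
contact_force: [0.4, 0.2, -0.9]
opening: 59.8
gripper_force: 0.0
```

Request:
servo_tool --targets '[{"dp":[0,0,0],"yaw":0}]'

```text
time: 16.52
ee_pos: [564.5, 130.1, 186.8]
tool_rot: [-2.492, -1.913, 0.0]
contact_force: [-1.2, -0.3, 0.7]
opening: 59.5
gripper_force: 0.0
```

```bash
python3 - <<'E'
from disc import *
np.set_printoptions(precision=1,suppress=True)
k=viewer.calibration("wrist");im=viewer.get_image("wrist");cv2.imwrite("pics/w6.png",im)
c,a,m=blob(im,w2pix("wrist",(585.8,207.4,72),k),(105,130,60),(130,255,255),80);print(a,pix2w("wrist",c,70,k))
for cam,kk in (("wrist",k),("top",viewer.calibration("top"))):
    if cam=="top": it=viewer.get_image("top");c,a,m=blob(it,w2pix("top",(585.8,207.4,72)),(105,130,60),(130,255,255));print(a,pix2w("top",c,70))
    for n,z in (("blue_jar",16),("case",0)):
        for r in nets.landmark_of(cam,n): print(cam,n,r["p"],np.array(r["centre"]),pix2w(cam,r["centre"],z,kk))
E
python3 p.py 350,304,150,85
```

```text
1449 [586.7 207.8  70. ]
wrist blue_jar 0.82 [275.3 119.6] [584.5 208.3  16. ]
wrist case 0.86 [54.6 91.5] [349.1 303.3   0. ]
wrist case 0.84 [ 15.7 160.2] [266.2 244.6   0. ]
wrist case 0.39 [348.8 363.4] [ 599.6 -166.5    0. ]
t 16.73 pos [564.1 131.  186.1] a 75.14 tilt [-0.002  0.001 -1.   ] open 60.1
{"dp": [0.0281, -0.0628, 0.009], "yaw": -0.022}
{"dp": [0.0302, -0.0618, 0.009], "yaw": -0.022}
{"dp": [0.0324, -0.0607, 0.009], "yaw": -0.022}
{"dp": [0.0344, -0.0596, 0.009], "yaw": -0.022}
{"dp": [0.0365, -0.0584, 0.0091], "yaw": -0.022}
"--"Traceback (most recent call last):
  File "<stdin>", line 6, in <module>
  File "m.py", line 6, in blob
    i=1+np.argmax(st[1:,4]); return c[i],st[i,4],(l==i).astype(np.uint8)
        ~~~~~~~~~^^^^^^^^^^
    return _wrapfunc(a, 'argmax', axis=axis, out=out, **kwds)
    return bound(*args, **kwds)
ValueError: attempt to get argmax of an empty sequence
```

View pics/w6.png

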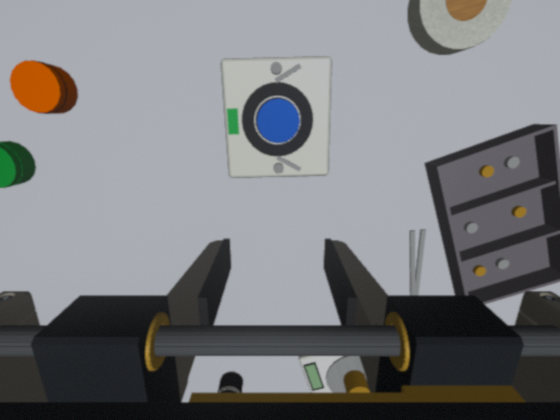

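The jar stands upright at (278,120), centred on the disc between the clips. Next is the case.

Request:
servo_tool --targets '[{"dp":[0.0281,-0.0628,0.009],"yaw":-0.022},{"dp":[0.0302,-0.0618,0.009],"yaw":-0.022},{"dp":[0.0324,-0.0607,0.009],"yaw":-0.022},{"dp":[0.0344,-0.0596,0.009],"yaw":-0.022},{"dp":[0.0365,-0.0584,0.009],"yaw":-0.022},{"dp":[0,0,0],"yaw":0},{"dp":[0,0,0],"yaw":0},{"dp":[0,0,0],"yaw":0}]' --gripper 0.75

```text
time: 17.73
ee_pos: [352.0, 302.5, 151.1]
tool_rot: [-2.32, -2.118, 0.0]
contact_force: [0.7, -0.4, -1.0]
opening: 80.7
gripper_force: 0.0
```

```bash
python3 - <<'E'
from m import *
np.set_printoptions(precision=1,suppress=True)
k=viewer.calibration("wrist");im=viewer.get_image("wrist")
for r in nets.landmark_of("wrist","case"): print(r["p"],np.array(r["centre"]),pix2w("wrist",r["centre"],0,k))
c,a,m=blob(im,w2pix("wrist",(350,304,30),k),(3,150,60),(20,255,255),100);print(a,pix2w("wrist",c,28,k))
E
python3 p.py 350,304,90,85 350,304,8,85
```

```text
0.97 [276.  195.2] [351.6 300.7   0. ]
0.92 [174.5 188.9] [238.1 318.6   0. ]
0.72 [210.9 246. ] [267.9 245.1   0. ]
1804 [350.9 305.9  28. ]
t 17.82 pos [351.9 302.4 151.1] a 84.79 tilt [-0. -0. -1.] open 80.7
{"dp": [0.0009, -0.0013, 0.0382], "yaw": -0.001}
{"dp": [0.0009, -0.0013, 0.0382], "yaw": -0.001}
"--"
{"dp": [-0.0, -0.0, 0.0513], "yaw": -0.0}
{"dp": [-0.0, -0.0, 0.0512], "yaw": -0.0}
"--"
```

Request:
servo_tool --targets '[{"dp":[0.001,-0.001,0.05],"yaw":0},{"dp":[0.001,0,0.06],"yaw":0},{"dp":[0,0,0.045],"yaw":0},{"dp":[0,0,0.023],"yaw":0},{"dp":[0,0,0],"yaw":0},{"dp":[0,0,0],"yaw":0}]'

```text
time: 18.58
ee_pos: [351.2, 305.4, 9.9]
tool_rot: [2.318, 2.12, 0.003]
contact_force: [-0.3, 0.1, 1.3]
opening: 80.5
gripper_force: 0.0
```

Request:
servo_tool --targets '[{"dp":[0,0,0],"yaw":0},{"dp":[0,0,0],"yaw":0},{"dp":[0,0,0],"yaw":0},{"dp":[0,0,0],"yaw":0},{"dp":[0,0,0],"yaw":0}]' --gripper -1 --force 15

```text
time: 19.2
ee_pos: [350.6, 304.8, 9.2]
tool_rot: [2.317, 2.12, 0.001]
contact_force: [-0.9, -1.2, 5.7]
opening: 51.2
gripper_force: 15.0
```

Request:
servo_tool --targets '[{"dp":[0,0,-0.03],"yaw":0},{"dp":[0,0,-0.06],"yaw":0},{"dp":[0,0,-0.07],"yaw":0},{"dp":[0,0,-0.06],"yaw":0},{"dp":[0,0,0],"yaw":0}]'

```text
time: 19.82
ee_pos: [352.0, 306.2, 187.8]
tool_rot: [2.317, 2.119, 0.01]
contact_force: [0.5, -0.0, -1.7]
opening: 51.3
gripper_force: 15.0
```

```bash
python3 p.py 596,-220,190,92
```

```text
t 19.82 pos [352.  306.2 187.8] a 84.89 tilt [ 0.006  0.003 -1.   ] open 51.3
{"dp": [-0.0628, 0.0362, -0.0003], "yaw": -0.008}
{"dp": [-0.0632, 0.0354, -0.0003], "yaw": -0.008}
{"dp": [-0.0637, 0.0347, -0.0003], "yaw": -0.008}
{"dp": [-0.0641, 0.0338, -0.0003], "yaw": -0.008}
{"dp": [-0.0645, 0.033, -0.0003], "yaw": -0.008}
{"dp": [-0.065, 0.0322, -0.0003], "yaw": -0.008}
{"dp": [-0.0653, 0.0314, -0.0003], "yaw": -0.008}
{"dp": [-0.0657, 0.0306, -0.0002], "yaw": -0.008}
{"dp": [-0.0661, 0.0298, -0.0003], "yaw": -0.008}
{"dp": [-0.0666, 0.029, -0.0002], "yaw": -0.007}
"--"
```

```bash
python3 p.py 596,-47,150,92
```

```text
t 19.82 pos [352.  306.2 187.8] a 84.89 tilt [ 0.006  0.003 -1.   ] open 51.3
{"dp": [-0.0516, 0.0429, 0.0059], "yaw": -0.01}
{"dp": [-0.0522, 0.0421, 0.0059], "yaw": -0.01}
{"dp": [-0.0529, 0.0412, 0.0059], "yaw": -0.01}
{"dp": [-0.0535, 0.0404, 0.0059], "yaw": -0.01}
{"dp": [-0.0542, 0.0396, 0.0059], "yaw": -0.01}
{"dp": [-0.0548, 0.0387, 0.0059], "yaw": -0.01}
{"dp": [-0.0553, 0.0378, 0.0059], "yaw": -0.01}
{"dp": [-0.056, 0.037, 0.0059], "yaw": -0.009}
"--"
```

Request:
servo_tool --targets '[{"dp":[-0.0516,0.043,0],"yaw":-0.01},{"dp":[-0.0522,0.042,0],"yaw":-0.01},{"dp":[-0.053,0.041,0],"yaw":-0.01},{"dp":[-0.0535,0.0405,0],"yaw":-0.01},{"dp":[-0.054,0.0395,0],"yaw":-0.01},{"dp":[-0.055,0.0385,0.015],"yaw":-0.01},{"dp":[-0.0555,0.038,0.015],"yaw":-0.01},{"dp":[-0.056,0.037,0.015],"yaw":-0.009}]'

```text
time: 20.82
ee_pos: [594.1, -50.1, 146.3]
tool_rot: [-2.18, -2.26, 0.003]
contact_force: [0.2, 0.7, -1.4]
opening: 52.1
gripper_force: 15.0
```

Request:
servo_tool --targets '[{"dp":[0,0,0.03],"yaw":0},{"dp":[0,0,0.04],"yaw":0},{"dp":[0,0,0.04],"yaw":0},{"dp":[0,0,0],"yaw":0},{"dp":[0,0,0],"yaw":0},{"dp":[0,0,0],"yaw":0}]'

```text
time: 21.58
ee_pos: [595.2, -48.4, 62.0]
tool_rot: [2.181, 2.259, 0.002]
contact_force: [-0.0, 0.1, -2.0]
opening: 51.3
gripper_force: 15.0
```

```bash
python3 p.py 596,-47,10,92
python3 - <<'E'
from m import *
np.set_printoptions(precision=1,suppress=True)
it=viewer.get_image("top");cv2.imwrite("pics/top2.png",it)
im=viewer.get_image("scene");cv2.imwrite("pics/scene2.png",im)
c,a,m=blob(im,w2pix("scene",(596,-47,85)),(3,150,60),(20,255,255),80);print(c,a)
E
```

```text
t 21.57 pos [595.2 -48.4  62. ] a 92.04 tilt [ 0.002 -0.    -1.   ] open 51.3
{"dp": [0.0018, 0.001, 0.065], "yaw": 0.0}
"--"
[195.6 226. ] 331
```

Request:
servo_tool --targets '[{"dp":[0.0015,0.001,0.025],"yaw":0},{"dp":[0,0,0.02],"yaw":0},{"dp":[0,0,0.01],"yaw":0},{"dp":[0,0,0.005],"yaw":0},{"dp":[0,0,0.003],"yaw":0},{"dp":[0,0,0],"yaw":0},{"dp":[0,0,0],"yaw":0}]'

```text
time: 22.55
ee_pos: [595.5, -47.3, 10.9]
tool_rot: [2.181, 2.26, 0.001]
contact_force: [0.2, 0.3, -0.7]
opening: 51.6
gripper_force: 15.0
```

Request:
servo_tool --targets '[{"dp":[0,0,0.001],"yaw":0},{"dp":[0,0,0.001],"yaw":0},{"dp":[0,0,0],"yaw":0},{"dp":[0,0,0],"yaw":0}]'

```text
time: 23.05
ee_pos: [595.3, -47.4, 9.3]
tool_rot: [2.182, 2.26, -0.0]
contact_force: [-1.3, -0.3, 4.9]
opening: 51.7
gripper_force: 15.0
```

Request:
servo_tool --targets '[{"dp":[0,0,0],"yaw":0},{"dp":[0,0,0],"yaw":0},{"dp":[0,0,0],"yaw":0},{"dp":[0,0,-0.03],"yaw":0},{"dp":[0,0,-0.06],"yaw":0},{"dp":[0,0,-0.07],"yaw":0},{"dp":[-0.07,0,-0.06],"yaw":0},{"dp":[-0.07,0,-0.01],"yaw":0}]' --gripper 0.6

```text
time: 24.05
ee_pos: [600.9, -150.6, 189.4]
tool_rot: [2.174, 2.26, 0.005]
contact_force: [0.4, 0.1, -0.4]
opening: 73.5
gripper_force: 0.0
```

Request:
servo_tool --targets '[{"dp":[-0.07,0,0],"yaw":0},{"dp":[-0.04,0,0],"yaw":0},{"dp":[0,0,0],"yaw":0},{"dp":[0,0,0],"yaw":0}]'

```text
time: 24.55
ee_pos: [602.0, -237.0, 185.3]
tool_rot: [-2.18, -2.261, -0.001]
contact_force: [0.5, 0.9, -0.4]
opening: 73.3
gripper_force: 0.0
```

```bash
python3 - <<'E'
from pan import *
np.set_printoptions(precision=1,suppress=True)
k=viewer.calibration("wrist");im=viewer.get_image("wrist");cv2.imwrite("pics/w7.png",im)
r,g=fit(im,k)
for n in ("case","weight","loupe","balance"):
    for r in nets.landmark_of("wrist",n): print(n,r["p"],np.array(r["centre"]),pix2w("wrist",r["centre"],28 if n=="weight" else 0,k))
for z in (28,):
    q=rectify(im,k,(596,-47),30); m=cv2.inRange(cv2.cvtColor(q,cv2.COLOR_BGR2HSV),np.array((3,150,60)),np.array((20,255,255)))
    n,l,st,ce=cv2.connectedComponentsWithStats(m);i=1+np.argmax(st[1:,4]);print("case top",back(ce[i],(596,-47)),st[i,2:4]/4)
r=rectify(im,k,(599,-110),10,half=130,s=3);cv2.imwrite("pics/r7.png",r)
E
python3 p.py 417,-149,150,92
```

```text
pan [ 600.7 -162.6] wh mm [77.  76.8] area r 38.63488744846071
case 0.82 [278.5  14. ] [597.9 -49.1   0. ]
case 0.45 [275.7 124.6] [ 598.8 -162.2    0. ]
weight 0.95 [278.7 123.8] [ 602.1 -160.6   28. ]
loupe 0.84 [119.2 104. ] [ 418.  -145.8    0. ]
balance 0.77 [276.4 123.4] [ 599.5 -160.8    0. ]
balance 0.5 [ 80.6 220.4] [ 350.8 -290.3    0. ]
case top [596.7 -58.2] [29.8 50. ]
t 24.8 pos [ 602.2 -237.2  185.7] a 92.15 tilt [ 0.  0. -1.] open 73.6
{"dp": [0.0297, -0.0568, 0.0112], "yaw": 0.0}
{"dp": [0.0297, -0.0568, 0.0111], "yaw": 0.001}
{"dp": [0.0296, -0.0568, 0.0112], "yaw": 0.0}
{"dp": [0.0297, -0.0569, 0.0111], "yaw": 0.001}
"--"
```

View pics/w7.png

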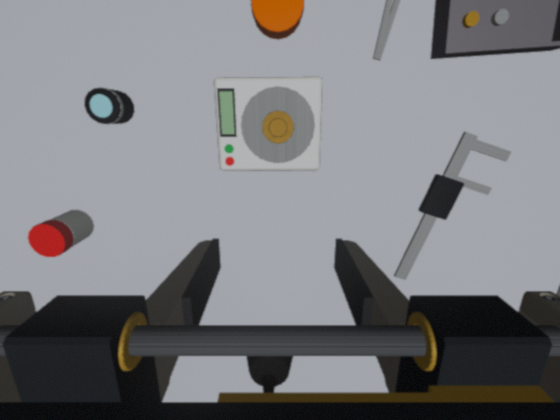

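The case stands at the top edge (278,8), in line with the pan. I'll check its gap from the loupe position with the top camera.

Request:
servo_tool --targets '[{"dp":[0.0297,-0.0568,0.011],"yaw":0},{"dp":[0.0297,-0.0568,0.011],"yaw":0},{"dp":[0.0297,-0.0568,0.011],"yaw":0},{"dp":[0.0297,-0.0568,0.011],"yaw":0},{"dp":[0,0,0],"yaw":0},{"dp":[0,0,0],"yaw":0},{"dp":[0,0,0],"yaw":0}]'

```text
time: 25.68
ee_pos: [418.5, -150.4, 150.8]
tool_rot: [2.181, 2.259, 0.002]
contact_force: [0.0, -0.6, -0.6]
opening: 73.6
gripper_force: 0.0
```

```bash
python3 - <<'E'
from pan import *
np.set_printoptions(precision=1,suppress=True)
k=viewer.calibration("wrist");im=viewer.get_image("wrist")
for n in ("case","loupe"):
    for r in nets.landmark_of("wrist",n): print(n,r["p"],np.array(r["centre"]),pix2w("wrist",r["centre"],0,k))
def ct(im,k,cam):
    q=rectify(im,k,(596,-47),30,cam=cam); m=cv2.inRange(cv2.cvtColor(q,cv2.COLOR_BGR2HSV),np.array((3,150,60)),np.array((20,255,255)))
    n,l,st,ce=cv2.connectedComponentsWithStats(m);i=1+np.argmax(st[1:,4]);print(cam,"case top",back(ce[i],(596,-47)),st[i,2:4]/4, "right edge y",back((st[i,0]+st[i,2],0),(596,-47))[1])
ct(im,k,"wrist")
it=viewer.get_image("top");cv2.imwrite("pics/top3.png",it);kt=viewer.calibration("top");ct(it,kt,"top")
# balance left edge at z=22: bright casing
for cam,I,K in(("wrist",im,k),("top",it,kt)):
    q=rectify(I,K,(590,-112),22,half=70,s=4,cam=cam);g=cv2.GaussianBlur(cv2.cvtColor(q,cv2.COLOR_BGR2GRAY),(9,9),0)
    cv2.imwrite(f"pics/e_{cam}.png",q)
    for row in (180,240,300,360): # x = 590+70-row/4
        gr=np.diff(g[row].astype(int)); j=np.argsort(-np.abs(gr))[:3]; print(cam,"x",660-row/4,[(round(-112+70-i/4,1),int(gr[i])) for i in j])
E
python3 p.py 417,-148,10,92
```

```text
case 0.67 [449.1 105.3] [595.8 -49.5   0. ]
loupe 0.68 [273.1 192.8] [ 415.3 -149.6    0. ]
loupe 0.5 [449.5 106.5] [596.5 -50.7   0. ]
wrist case top [591.2 -48. ] [50.2 62.2] right edge y -73.0
top case top [593.6 -47. ] [48.5 51.2] right edge y -71.25
wrist x 615.0 [(np.float64(-112.2), 7), (np.float64(-112.0), 7), (np.float64(-112.8), 7)]
wrist x 600.0 [(np.float64(-109.5), -8), (np.float64(-73.5), 8), (np.float64(-109.8), -8)]
wrist x 585.0 [(np.float64(-72.5), 13), (np.float64(-72.0), 11), (np.float64(-72.2), 11)]
wrist x 570.0 [(np.float64(-66.8), 9), (np.float64(-67.0), 9), (np.float64(-67.2), 9)]
top x 615.0 [(np.float64(-113.5), 5), (np.float64(-113.2), 4), (np.float64(-112.5), 4)]
top x 600.0 [(np.float64(-150.2), -4), (np.float64(-155.5), 3), (np.float64(-150.0), -3)]
top x 585.0 [(np.float64(-158.5), -5), (np.float64(-158.8), -5), (np.float64(-157.8), -5)]
top x 570.0 [(np.float64(-115.5), 5), (np.float64(-62.5), 4), (np.float64(-62.2), 4)]
t 25.88 pos [ 417.5 -150.1  150.3] a 92.03 tilt [ 0.  0. -1.] open 73.6
{"dp": [0.0009, -0.0002, 0.0585], "yaw": 0.0}
{"dp": [0.0009, -0.0002, 0.0584], "yaw": 0.0}
{"dp": [0.0009, -0.0001, 0.0585], "yaw": 0.0}
"--"
```

View pics/top3.png

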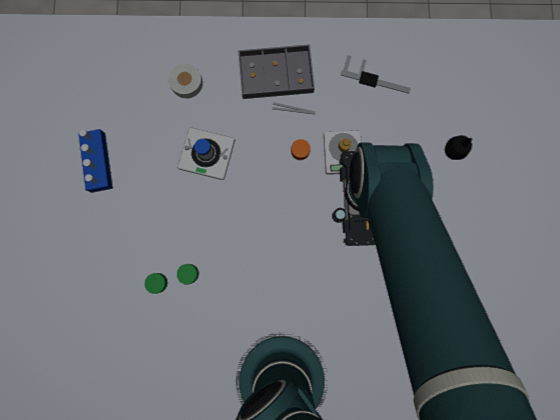

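The top view shows the case at (300,149), level with the pan; its right edge is at y≈-72.5 and the casing edge at y≈-113, so the gap is about 40 mm. Grasping the loupe.

Request:
servo_tool --targets '[{"dp":[0.001,0,0.058],"yaw":0},{"dp":[0.001,0,0.058],"yaw":0},{"dp":[0,0,0.04],"yaw":0},{"dp":[0,0,0.017],"yaw":0},{"dp":[0,0,0],"yaw":0},{"dp":[0,0,0],"yaw":0}]'

```text
time: 26.62
ee_pos: [417.8, -148.7, 12.9]
tool_rot: [2.181, 2.259, 0.001]
contact_force: [-0.2, 1.1, -0.1]
opening: 73.3
gripper_force: 0.0
```

Request:
servo_tool --targets '[{"dp":[0,0,0],"yaw":0},{"dp":[0,0,0],"yaw":0},{"dp":[0,0,0],"yaw":0},{"dp":[0,0,0],"yaw":0},{"dp":[0,0,0],"yaw":0},{"dp":[0,0,0],"yaw":0}]' --gripper -1 --force 12

```text
time: 27.38
ee_pos: [416.9, -148.6, 12.0]
tool_rot: [2.182, 2.26, -0.0]
contact_force: [-0.3, -0.7, 3.5]
opening: 35.2
gripper_force: 12.0
```

Request:
servo_tool --targets '[{"dp":[0,0,-0.03],"yaw":0},{"dp":[0,0,-0.06],"yaw":0},{"dp":[0,0,-0.07],"yaw":0},{"dp":[0,0,-0.06],"yaw":0},{"dp":[0,0,0],"yaw":0}]'

```text
time: 28.0
ee_pos: [418.9, -149.3, 190.9]
tool_rot: [2.178, 2.255, 0.002]
contact_force: [-0.4, -0.6, -1.0]
opening: 35.9
gripper_force: 12.0
```

```bash
python3 p.py 596,-130,190,92
```

```text
t 28.0 pos [ 418.9 -149.3  190.9] a 91.99 tilt [ 0.006 -0.004 -1.   ] open 35.9
{"dp": [0.0041, 0.0555, 0.0003], "yaw": -0.0}
{"dp": [0.0041, 0.0555, 0.0003], "yaw": -0.0}
{"dp": [0.0041, 0.0555, 0.0002], "yaw": -0.0}
{"dp": [0.0042, 0.0555, 0.0003], "yaw": -0.0}
"--"
```

Request:
servo_tool --targets '[{"dp":[0.004,0.055,0],"yaw":0},{"dp":[0.004,0.055,0],"yaw":0},{"dp":[0.004,0.055,0],"yaw":0},{"dp":[0.004,0.055,0],"yaw":0},{"dp":[0,0,0],"yaw":0},{"dp":[0,0,0],"yaw":0},{"dp":[0,0,0],"yaw":0}]'

```text
time: 28.88
ee_pos: [591.0, -129.9, 187.3]
tool_rot: [-2.182, -2.259, 0.002]
contact_force: [-1.2, -0.4, -0.3]
opening: 35.5
gripper_force: 12.0
```

```bash
python3 - <<'E'
from m import *
np.set_printoptions(precision=1,suppress=True)
k=viewer.calibration("wrist");im=viewer.get_image("wrist");cv2.imwrite("pics/w8.png",im);p=np.array(sensors.read_state()["ee_pos"]);print(p)
for r in nets.landmark_of("wrist","case"): print(r["p"],pix2w("wrist",r["centre"],0,k))
q=rectify(im,k,(596,-47),30); m=cv2.inRange(cv2.cvtColor(q,cv2.COLOR_BGR2HSV),np.array((3,150,110)),np.array((20,255,255)))
n,l,st,ce=cv2.connectedComponentsWithStats(m);i=1+np.argmax(st[1:,4]);print(back(ce[i],(596,-47)),st[i,2:4]/4,"y edges",-47+80-st[i,0]/4,-47+80-(st[i,0]+st[i,2])/4,"x edges",596+80-st[i,1]/4,596+80-(st[i,1]+st[i,3])/4)
# lens blob, held
c,a,mm=blob(im,w2pix("wrist",p+[0,0,24],k),(80,30,90),(105,255,255),50);print("lens",a,c,"expect",w2pix("wrist",p+[0,0,24],k),"world",pix2w("wrist",c,p[2]+24,k))
E
python3 p.py 595.5,-47.3,110,92 595.5,-47.3,55,92
```

```text
[ 591.2 -129.9  187.7]
0.72 [594.2 -50.2   0. ]
[596.1 -47.4] [49.8 49.2] y edges -22.75 -72.5 x edges 620.75 571.5
lens 1270 [276.7 272.6] expect [276.  271.8] world [ 591.6 -130.4  211.7]
t 28.98 pos [ 591.4 -130.1  187.9] a 91.99 tilt [-0.    -0.001 -1.   ] open 35.8
{"dp": [0.0516, 0.0043, 0.0487], "yaw": -0.0}
{"dp": [0.0516, 0.0044, 0.0487], "yaw": -0.0}
"--"
{"dp": [0.0, -0.0, 0.0688], "yaw": -0.0}
"--"
```

View pics/w8.png

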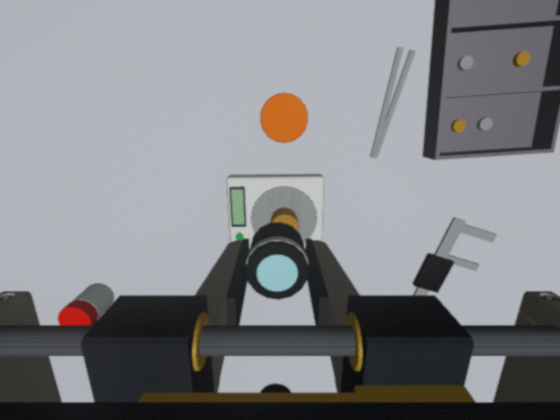

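The case is at (284,117), about (596,-47.4) in the world, and the loupe is held centred (lens at 277,273). Moving over the case.

Request:
servo_tool --targets '[{"dp":[0.035,0.0033,0.03],"yaw":0},{"dp":[0.035,0.003,0.03],"yaw":0},{"dp":[0.033,0.003,0.035],"yaw":0},{"dp":[0,0,0.04],"yaw":0},{"dp":[0,0,0.03],"yaw":0},{"dp":[0,0,0],"yaw":0},{"dp":[0,0,0],"yaw":0},{"dp":[0,0,0],"yaw":0}]'

```text
time: 29.98
ee_pos: [597.7, -47.1, 57.3]
tool_rot: [2.181, 2.259, 0.002]
contact_force: [0.3, -0.2, -0.9]
opening: 35.8
gripper_force: 12.0
```

```bash
python3 p.py 595.7,-47.2,43,92
```

```text
t 29.98 pos [597.7 -47.1  57.3] a 92.0 tilt [ 0.002 -0.    -1.   ] open 35.8
{"dp": [-0.0, -0.0025, 0.0179], "yaw": 0.0}
"--"
```

Request:
servo_tool --targets '[{"dp":[0,-0.0015,0.007],"yaw":0},{"dp":[0,0,0.005],"yaw":0},{"dp":[0,0,0.003],"yaw":0},{"dp":[0,0,0.001],"yaw":0},{"dp":[0,0,0],"yaw":0},{"dp":[0,0,0],"yaw":0}]'

```text
time: 30.72
ee_pos: [595.7, -46.8, 43.2]
tool_rot: [2.182, 2.26, 0.0]
contact_force: [0.3, -0.5, -1.0]
opening: 35.6
gripper_force: 12.0
```

Request:
servo_tool --targets '[{"dp":[0,0,0.001],"yaw":0},{"dp":[0,0,0.0007],"yaw":0},{"dp":[0,0,0],"yaw":0},{"dp":[0,0,0],"yaw":0}]'

```text
time: 31.22
ee_pos: [595.7, -46.9, 42.1]
tool_rot: [2.182, 2.26, -0.0]
contact_force: [-2.4, -0.3, 4.8]
opening: 35.5
gripper_force: 12.0
```

Contact. Release and retreat.

Request:
servo_tool --targets '[{"dp":[0,0,0],"yaw":0},{"dp":[0,0,0],"yaw":0},{"dp":[0,0,0],"yaw":0},{"dp":[0,0,-0.03],"yaw":0},{"dp":[0,0,-0.06],"yaw":0},{"dp":[0,0,-0.07],"yaw":0},{"dp":[-0.06,0,-0.04],"yaw":0},{"dp":[-0.06,0,0],"yaw":0}]' --gripper 0.3

```text
time: 32.22
ee_pos: [601.0, -143.5, 205.3]
tool_rot: [2.176, 2.258, 0.004]
contact_force: [-0.0, -0.4, -0.5]
opening: 59.8
gripper_force: 0.0
```

Request:
servo_tool --targets '[{"dp":[-0.01,0,0],"yaw":0},{"dp":[0,0,0],"yaw":0},{"dp":[0,0,0],"yaw":0},{"dp":[0,0,0],"yaw":0}]'

```text
time: 32.72
ee_pos: [599.4, -149.0, 201.7]
tool_rot: [-2.178, -2.263, -0.0]
contact_force: [-0.5, 0.4, 0.5]
opening: 60.0
gripper_force: 0.0
```

Run:
```python
from m import *
np.set_printoptions(precision=1,suppress=True)
k=viewer.calibration("wrist");im=viewer.get_image("wrist");s=viewer.get_image("scene")
c,a,mm=blob(im,w2pix("wrist",(596,-47,66),k),(80,30,90),(105,255,255),50);print("lens",a,pix2w("wrist",c,66,k))
for n,z in (("loupe",30),("case",0),("red_jar",0)):
    for cam,kk in (("wrist",k),("scene",viewer.calibration("scene"))):
        for r in nets.landmark_of(cam,n): print(n,cam,r["p"],pix2w(cam,r["centre"],z,kk))
cv2.imwrite("pics/fin.png",np.hstack([cv2.resize(im,(400,300)),cv2.resize(s[130:370,60:380],(400,300))]))
print(sensors.read_state()["ee_pos"])
```

```text
lens 518 [596.6 -47.3  66. ]
loupe wrist 0.63 [596.7 -47.1  30. ]
loupe scene 0.91 [590.3 -45.7  30. ]
loupe scene 0.63 [599.1 209.9  30. ]
case wrist 0.91 [593.9 -50.3   0. ]
case scene 0.89 [588.5 -53.    0. ]
case scene 0.88 [265.6 244.5   0. ]
case scene 0.75 [233.  321.2   0. ]
red_jar wrist 0.62 [ 347.3 -295.8    0. ]
red_jar scene 0.83 [ 328.2 -305.1    0. ]
[ 599.3 -150.8  201.8]
```

View pics/fin.png

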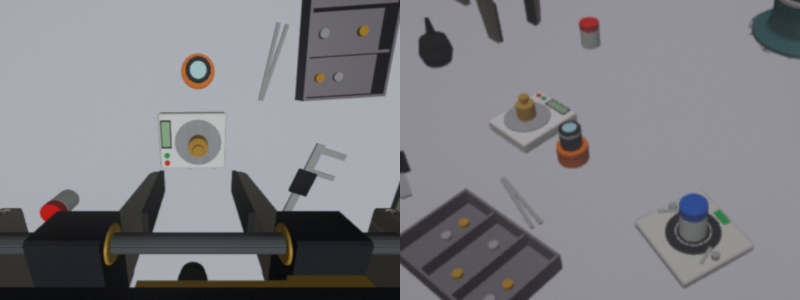

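The final picture shows everything in place: loupe centred on the case (198,70), weight on the pan (198,145), blue jar on the disc (693,215 in the right half), and the red jar where it was.

```bash
python3 -c "from plant import ctrl; print(ctrl.job_done())"
```

```text
the job is handed in; nothing more can be done
None
```

The inspection station is set out in the order asked and handed in at about 33 s. By the cameras, the weight is in the middle of the pan, the blue jar is centred on the disc between the clips, the case stands about 40 mm left of the balance with the loupe centred on top, and the red jar was not touched.

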